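Lock the stamp away in the bolted stamp case

TASK

Put the self-inking stamp away in the grey stamp case and lock it up again: draw the lock bolt fully back, slide the cover fully open, stand the stamp upright on the floor of the compartment beside the little carton, then slide the cover fully shut and push the bolt fully home. Do not knock over or shift the bottles and the glue stick that stand around.

Things in the scene. Friction and masses are not known exactly. Their poses are not given: they have to be found in the camera images.
- case: low grey metal case, fixed; origin under its middle on the desk, x along its length from compartment to deck, y across, towards the bolt. Body x -165 to +155, y -72 to +72 mm; rim and deck at height 86 mm. Solid deck at x -11 to +155, over which the cover slides. Low rails (up to 92 mm) along both long sides. The bolt's ledge stands out at x -18 to +38, y +70 to +164 mm, top 86 mm
- case_floor (a point): centre of the floor of the case's open-topped compartment (case frame -85, 0, 6 mm), axes as the case's. The inside measures 148 mm along x (case x -159 to -11) and 120 mm along y (-60 to +60); its rim is 80 mm above the floor
- bolt_guide (a point): middle of the top of the fixed guide bridge over the bolt bar (case frame 10, 84, 100 mm); the bridge is 34 mm along x and 12 mm along y
- cover (a joint): sliding cover of the case in m: 0 fully shut, 0.145 fully open (moved along the case's +x over the deck). Stiff slide, about 2.5 N; stays where it is left. With the bolt home it moves no more than 5 mm
- cover_grip (a point): grip point of the cover's black handle, moves with the cover (case frame x -57 mm when shut, y 0, z 112 mm). The handle is a bar 64 mm along the case's y, 14 mm thick along x, its top 125 mm above the desk; the cover plate under it is flat, 158x128 mm, its top 93 mm above the desk
- bolt (a joint): lock bolt in m: 0 fully home (its tip blocks the cover's edge), 0.035 fully drawn back (moved along the case's +y, outward). Stiff slide, about 2 N; stays where it is left. It can go home only when the cover is fully shut (within 4 mm)
- bolt_knob (a point): grip point of the bolt's upright round black knob, moves with the bolt (case frame x 10, y 108 mm when home, z 112 mm). The knob is 18 mm across and reaches from 96 to 126 mm above the desk; the steel bar under it is 16 mm wide along x, its top 97 mm above the desk
- stamp_mid (a point): the self-inking stamp, black, standing upright on the desk, 46 mm (its x) by 68 mm (its y) by 75 mm tall, about 90 g; this point is its centre, 37.5 mm above its foot. The upper part, 34 to 75 mm above the foot, is a solid block 44 mm across x: grip it there; the foot part is narrower (37x60 mm). It stands in one of three places with the corrector bottle and the glue stick in the others
- carton: small carton, 45 (x) by 75 (y) by 18 mm high, origin under its centre, lying in the compartment near its deck end (case frame x about -36 mm); it may stay there
- corrector: correction-fluid bottle with a ribbed white cap, 31 mm across, 72 mm tall; origin at the centre of its foot; stands upright on the desk, leave it alone
- glue_stick: glue stick, 27 mm across, 92 mm tall; origin at the centre of its foot; stands upright on the desk, leave it alone
- glue_bottle: flat glue bottle with a pointed spout, 33x45 mm, 102 mm tall; origin at the centre of its foot; stands upright on the desk, leave it alone
- gel: hand-gel bottle with a flip cap, 38x47 mm, 106 mm tall; origin at the centre of its foot; stands upright on the desk, leave it alone
Mind the look-alikes: they are no part of the job. What is shaped like the part that bears stamp_mid but purple is not meant.

How it is judged:
By the outcome, as a careful person would: the job done as asked, in the order asked, and still so for the second after the job is handed in, with the robot touching nothing.
It also fails if it takes over 72 s, if anything falls off the work surface, if the arm or the gripper's body presses on something with over 40 N, if the wrist force passes 120 N, or if a joint passes its speed limit or range.

ROBOT

A 7-joint arm with a two-finger parallel gripper is mounted at the origin on the work surface; the furniture and walls round the work are solid. World frame = base frame: x ahead of the robot, y to its left, z up, the work surface at z = 0. Lengths are in m, angles in rad, forces in N, time in s.
With the tool pointing down it reaches from about 0.35 to 0.9 m from the base axis. Payload 8.1 kg.
Tool frame: the origin (TCP) lies at the very end of the fingers, on their centre line; the grasp point (between the pads) lies 19 mm behind it; x points along the fingers, y is the direction in which the jaws open and shut, and the axes are right-handed (so a half turn about x gives the same grasp; the last joint's range is limited). The gripper opens to 92 mm and grips with 3 to 60 N. Pads are 19 mm wide; open, the fingers measure 130 mm over their backs; the gripper's body (75 mm by 190 mm) begins 47 mm behind the grasp point.
Start: joints at [1.196, 0.434, 0.025, 1.573, -0.012, 1.134, -0.075], TCP at [0.168, -0.602, 0.227] pointing down, gripper open.
Joint ranges: [-2.62, 2.62], [-0.44, 2.09], [-1.27, 1.32], [0.08, 2.57], [-1.32, 4.46], [0.12, 2], [-2.74, 2.74]. Speed limits (rad/s): [2.22, 2.22, 3.01, 3.01, 3.14, 3.14, 3.14].

INTERFACE

Orientations are given as a rotation vector (axis times angle).
In Python, from cell import arm gives the robot as it stands.
- The arm moves only by the tool servo_tool, never from a script. Its argument "plan" is a list of rows, each a list of 2 entries, a list of its own where there are three numbers: the shift along the world's x, y, z in cm, then the turn, a rotation vector about the world's x, y, z in degrees. A call has 1 to 12 rows; each row is the pose to reach, as a shift and turn from the pose measured when the call began; what a row does not reach only later rows make up. A row lasts 1/10 s, in which the tool goes at most 50 mm and 8.59 degrees, less where a joint would pass 70% of its speed; a pose out of reach is approached as far as the arm can. A call with a gripper value outside its range is refused whole. "grip" is the opening, from 0 (shut) to 1 (fully open), set as the call begins (left out, the last holds). The fingers move at their own pace and stop on an object; "squeeze" is the grip in N (left out, the last holds). Time passes only in rows, so rows that repeat a pose let the fingers close. It gives the time, the measured TCP pose, the force and the opening at its end, in the units of the state.
- arm.observe(): the state, without advancing time (a new reading comes with each control period).
- arm.get_image(name): name is "scene" or "top" or "wrist"; returns a dict with "frame" (384x512x3 uint8, blue, green, red), "fx", "fy", "cx", "cy" (pixels), "position" and "rotation" of the camera in the world. Camera axes: x right, y down, z forward; pixel columns grow to the right and rows downward; lengths in m; the calibration is good to about 2 mm. A picture is of the moment at which its call begins. There is no depth.
- arm.sign_off(): hands the job in, once; it reports no verdict.
Trained networks look in a picture, given as the dict that the camera call returned (one of the last four; its "shot" number tells which), for a name from the list of things; names that differ only in an ending like _2 or _b are one class to them, and where a whole thing is asked for, a point or a joint stands for the part that bears it (a point fixed in the world has none). Each returns a list of dicts, best first, with "score" (0 to 1); they miss things now and then, are a little off and sometimes report something else, mostly with a low value. They report only what shows in the picture. A call takes as long as a camera call. They do not tell look-alikes from the thing itself.
- arm.search_frame(picture, query): "at" ([column, row] in pixels, amid what is visible of it).
- arm.trace(picture, query): "pixels" (384x512 bool, what is visible of it) and "at" ([column, row] in pixels, amid what is visible of it).
The state is a dict: "clock": time; "joints": joint angles; "dq": joint speeds; "joint_efforts": joint torques, N m; "position": TCP position; "ee_rot": TCP orientation; "force": force on the tool from outside, world axes, zero at the start; "ft_torque": the same for the moment, N m; "width": opening from 0.0 (shut) to 1.0 (fully open).
Only numpy, scipy, OpenCV 4.12 (cv2) and the standard library are available. Lean on these libraries where they do the work, as an engineer would, in place of code of your own. Each camera call takes 0.05 s, during which the arm holds its last target.

## Working session

There is one attempt and no reset: what is moved stays moved. The work goes in short steps, Python scripts to look and compute and a tool call to move; the robot and the scene stay as the last step left them, time stands still between calls to the robot, and variables do not carry over. Pictures are saved under pics/ and viewed, and the job is handed in when it is done.

Besides the shell and the picture viewer there is one more tool, called as name([rows], argument=value, ...), one row to a line, values as JSON. servo_tool: Moves the arm, as the interface text tells. Its arguments: {"type":"object","properties":{"plan":{"type":"array","items":{"type":"array"}},"grip":{"type":"number"},"squeeze":{"type":"number"}},"required":["plan"]}

```bash
ls; mkdir -p pics; python3 - <<'E'
from cell import arm
import cv2
s=arm.observe(); print(s['clock'],s['position'],s['ee_rot'],s['width'])
for n in ("scene","top","wrist"):
    p=arm.get_image(n); cv2.imwrite(f"pics/{n}0.png",p["frame"]); print(n,p["fx"],p["cx"],p["cy"],p["position"],p["rotation"],p["shot"])
E
```

```text
pics
0.0 [ 0.16754682 -0.60158243  0.22593983] [ 2.07638134  0.28548486 -2.07722301] 1.0017197034717964
scene 471.8325143459827 246.4761217810137 184.3336737974335 [-0.11482442  0.79718026  0.66068245] [-0.81447195  2.33335628 -1.34419812] 1
top 387.0126390729894 259.50068453355385 187.84474046556818 [0.2724793  0.07304244 1.09577915] [-2.17084569  2.10466718 -0.24268244] 2
wrist 292.535621770803 252.39946017192239 189.21540975306903 [ 0.24485858 -0.58061462  0.38381722] [ 2.30107472 -1.74764974 -0.2696508 ] 3
```

View pics/scene0.png

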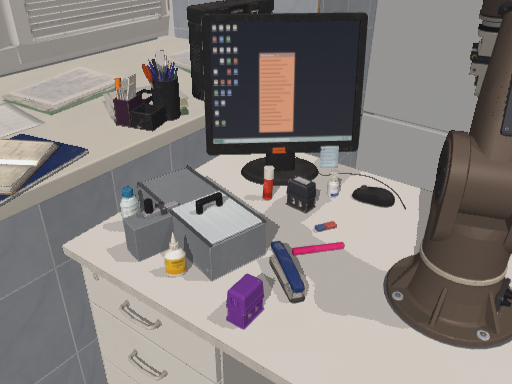

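View pics/top0.png

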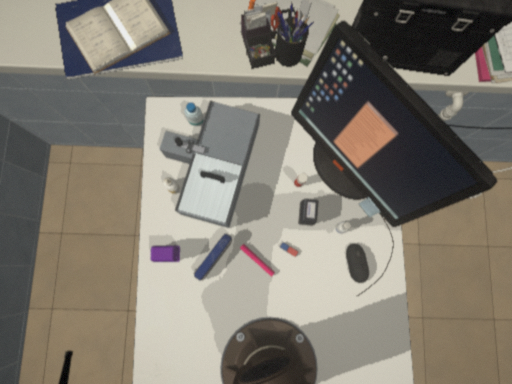

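View pics/wrist0.png

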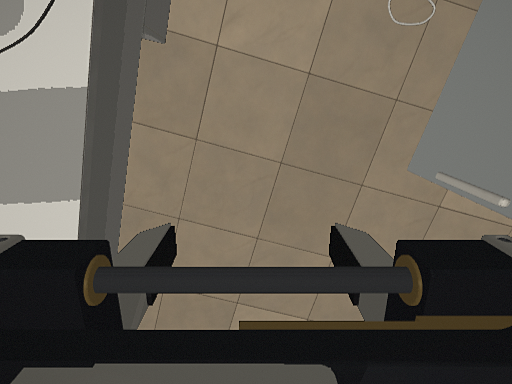

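The scene picture shows the case with its cover (about 215,215), the bolt on the far left (150,210), the black stamp (301,193), and a purple look-alike at (245,300). In the top picture the stamp is at (309,211), the cover handle at (212,176), and the bolt at (185,145). Next I'll measure these.

```bash
cat > h.py <<'E'
from cell import arm
import cv2, numpy as np
from scipy.spatial.transform import Rotation as R
from scipy.optimize import least_squares
def cam(p): return np.array(p["position"]),R.from_rotvec(np.array(p["rotation"]).ravel()) if np.array(p["rotation"]).size==3 else R.from_matrix(p["rotation"])
def ray(p,px):
    C,r=cam(p); d=r.apply([(px[0]-p["cx"])/p["fx"],(px[1]-p["cy"])/p["fy"],1]); return C,d/np.linalg.norm(d)
def atz(p,px,z):
    C,d=ray(p,px); return C+d*(z-C[2])/d[2]
def proj(p,X):
    C,r=cam(p); q=r.inv().apply(np.atleast_2d(X)-C); return np.c_[p["fx"]*q[:,0]/q[:,2]+p["cx"],p["fy"]*q[:,1]/q[:,2]+p["cy"]]
def tri(obs):
    A=0;b=0
    for p,px in obs:
        C,d=ray(p,px);M=np.eye(3)-np.outer(d,d);A=A+M;b=b+M@C
    return np.linalg.solve(A,b)
E
python3 - <<'E'
from h import *
s=arm.get_image("scene");t=arm.get_image("top")
for q in ["case","cover","cover_grip","bolt","bolt_knob","bolt_guide","stamp_mid","corrector","glue_stick","glue_bottle","gel","case_floor"]:
    a=arm.search_frame(s,q);b=arm.search_frame(t,q)
    print(q,[(np.round(x["at"]).tolist(),round(x["score"],2)) for x in a[:3]],[(np.round(x["at"]).tolist(),round(x["score"],2)) for x in b[:3]], end=' ')
    if a and b: print(tri([(s,a[0]["at"]),(t,b[0]["at"])]).round(3))
    else: print()
for n,p in(("s",s),("t",t)):
    f=p["frame"]
    c=f[140:340,80:350] if n=="s" else f[90:290,140:380]
    cv2.imwrite(f"pics/crop_{n}.png",cv2.resize(c,None,fx=2.9,fy=2.9,interpolation=cv2.INTER_CUBIC))
E
```

```text
case [([195.0, 225.0], 0.58)] [([216.0, 155.0], 0.69)] [0.562 0.157 0.016]
cover [([216.0, 218.0], 0.65)] [] 
cover_grip [([216.0, 214.0], 0.75)] [([209.0, 189.0], 0.88)] [0.459 0.173 0.095]
bolt [([152.0, 206.0], 0.85)] [([185.0, 146.0], 0.51)] [0.577 0.244 0.101]
bolt_knob [([152.0, 207.0], 0.54)] [([307.0, 211.0], 0.47), ([186.0, 145.0], 0.43), ([300.0, 181.0], 0.41)] [0.52  0.061 0.072]
bolt_guide [([196.0, 226.0], 0.94)] [([212.0, 159.0], 0.67)] [0.547 0.168 0.027]
stamp_mid [([300.0, 192.0], 0.75), ([246.0, 302.0], 0.64)] [([169.0, 252.0], 0.74), ([307.0, 212.0], 0.6)] [0.264 0.22  0.254]
corrector [([334.0, 186.0], 0.53)] [([343.0, 224.0], 0.46)] [ 0.381 -0.202  0.024]
glue_stick [([268.0, 183.0], 0.89)] [([212.0, 159.0], 0.65)] [0.447 0.126 0.184]
glue_bottle [([173.0, 258.0], 0.59)] [([171.0, 183.0], 0.58)] [0.484 0.284 0.032]
gel [([126.0, 204.0], 0.7), ([334.0, 186.0], 0.42)] [([194.0, 115.0], 0.69)] [0.681 0.234 0.062]
case_floor [([194.0, 226.0], 0.8)] [([213.0, 158.0], 0.88)] [0.554 0.166 0.021]
```

View pics/crop_s.png

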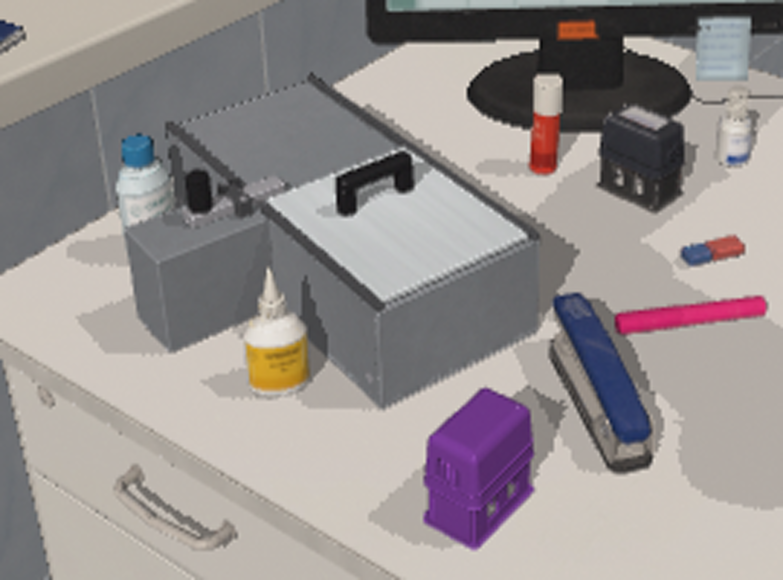

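View pics/crop_t.png

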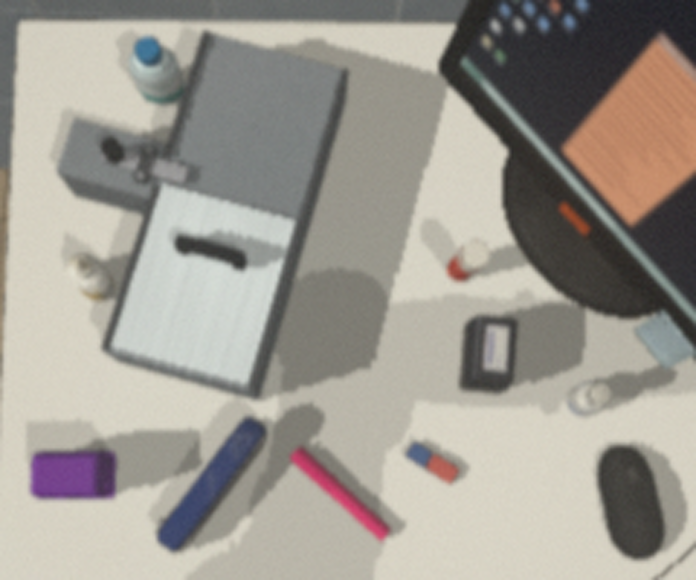

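```bash
cat >> h.py <<'E'
def case2w(P,X):
    X=np.atleast_2d(X);c,s=np.cos(P[2]),np.sin(P[2])
    return np.c_[P[0]+c*X[:,0]-s*X[:,1],P[1]+s*X[:,0]+c*X[:,1],X[:,2]]
E
python3 - <<'E'
from h import *
s=arm.get_image("scene");t=arm.get_image("top")
T=lambda x,y:(x/2.9+140-.33,y/2.9+90-.33)
S=lambda x,y:(x/2.9+80-.33,y/2.9+140-.33)
obs=[(t,T(207,33),(.155,.072,.092)),(t,T(347,72),(.155,-.072,.092)),(t,T(256,396),(-.165,-.072,.09)),(t,T(105,350),(-.165,.072,.09)),
(s,S(383,305),(-.165,.072,.089)),(s,S(538,237),(-.165,-.072,.089)),(s,S(170,124),(.155,.072,.092)),(s,S(312,76),(.155,-.072,.092)),(s,S(383,407),(-.165,.072,0)),
(s,S(199,173),(.01,.108,.126)),(t,T(110,149),(.01,.108,.126)),(s,S(340,180),(-.057,.032,.125)),(s,S(408,155),(-.057,-.032,.125)),(t,T(178,240),(-.057,.032,.125)),(t,T(243,260),(-.057,-.032,.125)) ]
def f(P): return np.concatenate([(proj(p,case2w(P,X))[0]-np.array(px)) for p,px,X in obs])
r=least_squares(f,[.55,.16,-.2],loss='soft_l1'); print(r.x.round(4),np.degrees(r.x[2])); print(f(r.x).reshape(-1,2).round(1))
P=r.x
# camera-separate
for c in (s,t):
    o=[o for o in obs if o[0] is c]
    g=lambda P: np.concatenate([(proj(p,case2w(P,X))[0]-np.array(px)) for p,px,X in o])
    q=least_squares(g,P,loss='soft_l1').x; print(q.round(4))
for n,X in dict(knob=(.01,.108,.112),grip=(-.057,0,.112),floor=(-.085,0,.006),guide=(.01,.084,.1)).items(): print(n,case2w(P,X).round(4))
# masks of stamp
for n,p in(("s",s),("t",t)):
    m=arm.trace(p,"stamp_mid")
    for k in m[:3]:
        M=k["pixels"].astype(np.uint8); ys,xs=np.nonzero(M); print(n,k["at"],k["score"],M.sum(),xs.min(),xs.max(),ys.min(),ys.max())
        if k["at"][0]>280: np.save(f"stamp_{n}.npy",M)
np.save("P.npy",P)
E
```

```text
[ 0.5419  0.1508 -0.2399] -13.747466122906612
[[-1.8 -2. ]
 [ 0.4 -1.6]
 [-0.8 -0.9]
 [-2.1  0.1]
 [-0.7  1.9]
 [ 2.1 -0.2]
 [-1.4 -1.1]
 [ 0.4 -1.4]
 [ 0.9  1.2]
 [ 2.2 -0. ]
 [ 1.  -0.6]
 [ 0.6 -0.4]
 [ 1.8 -1.2]
 [-1.8  0.1]
 [-0.2 -0.1]]
[ 0.5433  0.152  -0.2396]
[ 0.5403  0.1485 -0.2411]
knob [[0.5773 0.2533 0.112 ]]
grip [[0.4865 0.1643 0.112 ]]
floor [[0.4593 0.171  0.006 ]]
guide [[0.5716 0.23   0.1   ]]
s [297.9, 195.3] 0.73 920 286 316 176 212
s [244.1, 301.8] 0.73 1546 226 263 274 329
t [308.0, 214.1] 0.82 455 298 317 199 225
t [163.8, 253.2] 0.82 494 150 179 244 261
t [216.3, 157.1] 0.17 7470 160 259 101 226
```

```bash
cat >> h.py <<'E'
def stamppts(q,z0=0):
    pts=[]
    for (a,b,zs) in ((.022,.034,(.034,.075)),(.0185,.030,(0,.034))):
        for z in zs:
            for i in(-1,1):
                for j in(-1,1): pts.append((i*a,j*b,z+z0))
    return case2w(q,pts)
def sil(p,q,shape=(384,512),z0=0,sc=4):
    uv=proj(p,stamppts(q,z0)); im=np.zeros((shape[0]*sc,shape[1]*sc),np.uint8)
    for k in (slice(0,8),slice(8,16)):
        h=cv2.convexHull(((uv[k]+.5)*sc).astype(np.int32)); cv2.fillConvexPoly(im,h,255)
    return cv2.resize(im,shape[::-1],interpolation=cv2.INTER_AREA)/255.
E
python3 - <<'E'
from h import *
from scipy.optimize import minimize,differential_evolution
s=arm.get_image("scene");t=arm.get_image("top")
ms=np.load("stamp_s.npy");mt=np.load("stamp_t.npy")
def c1(p,m,q):
    a=sil(p,q);return 1-np.minimum(a,m).sum()/np.maximum(a,m).sum()
c=lambda q:c1(s,ms,q)+c1(t,mt,q)
g=atz(t,(308,213),.06); print(g)
for i,fn in enumerate((c,lambda q:c1(s,ms,q),lambda q:c1(t,mt,q))):
    r=differential_evolution(fn,[(g[0]-.03,g[0]+.03),(g[1]-.03,g[1]+.03),(-1.6,1.6)],maxiter=25,popsize=8,seed=1); print(r.x.round(4),np.degrees(r.x[2]),r.fun)
    if i==0: np.save("Q.npy",r.x);Q=r.x
for n,p in(("s",s),("t",t)):
    f=cv2.resize(p["frame"],None,fx=4,fy=4,interpolation=cv2.INTER_CUBIC)
    for u in proj(p,stamppts(Q)): cv2.circle(f,tuple(int(v) for v in (u+.5)*4),3,(0,255,0),-1)
    P=np.load("P.npy")
    L=[(-.165,.072,.086),(-.165,-.072,.086),(.155,-.072,.092),(.155,.072,.092),(-.165,.072,0),(.01,.108,.126),(.01,.108,.097),(-.057,.032,.125),(-.057,-.032,.125),(-.018,.164,.086),(.038,.164,.086)]
    for u in proj(p,case2w(P,L)): cv2.circle(f,tuple(int(v) for v in (u+.5)*4),3,(0,0,255),-1)
    c0=f[560:1100,400:1340] if n=="s" else f[380:940,600:1360]
    cv2.imwrite(f"pics/ov_{n}.png",cv2.resize(c0,None,fx=.85,fy=.85))
E
```

```text
[ 0.4073705  -0.09537556  0.06      ]
[ 0.4111 -0.0935  1.5672] 89.79341413454239 0.2088233780212082
[ 0.411  -0.0917 -1.4931] -85.54924409056447 0.07802495973596302
[ 0.4105 -0.0953  1.4947] 85.64018618029266 0.10523619143733254
```

View pics/ov_s.png

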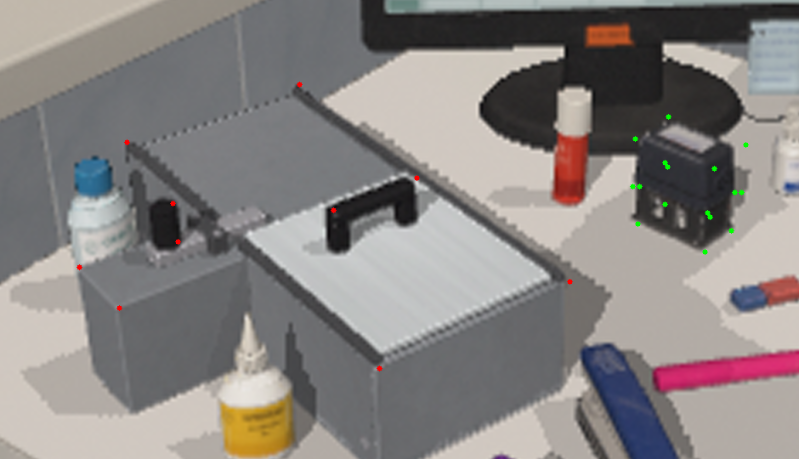

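View pics/ov_t.png

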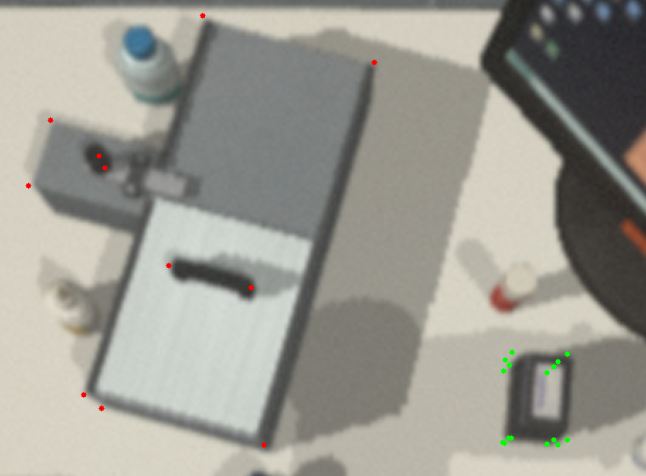

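```bash
python3 - <<'E'
from h import *
s=arm.get_image("scene");t=arm.get_image("top")
for a,b in [((205,18),(343,25)),((367,13),(493,182)),((207,155),(295,110)),((362,153),(395,222)),((268,170),(300,180))]: print(tri([(s,a),(t,b)]).round(3))
st=arm.observe(); r=R.from_rotvec(st["ee_rot"]); print(r.as_matrix().round(3))
for n,a,b in [("gluestick foot",(268,197),None),("corr",(333,196),None)]: print(n,atz(s,a,0))
c,sn=np.cos(-.24),np.sin(-.24)
for sg in (1,-1):
    y=sg*np.array([c,sn,0]);x=np.array([0,0,-1.]);M=np.c_[x,y,np.cross(x,y)]
    d=R.from_matrix(M)*r.inv(); print(sg,np.degrees(d.as_rotvec()).round(1))
print(st["position"])
E
```

```text
[ 0.728 -0.102  0.427]
[ 0.423 -0.366  0.437]
[ 0.697 -0.055  0.074]
[ 0.38  -0.334  0.071]
[ 0.495 -0.067  0.089]
[[ 0.     0.268 -0.963]
 [-0.    -0.963 -0.268]
 [-1.     0.    -0.   ]]
gluestick foot [ 0.50457461 -0.07797769  0.        ]
corr [ 0.37161021 -0.1906196   0.        ]
1 [ 0.   0.  60.7]
-1 [   0.    -0.  -119.3]
[ 0.16777452 -0.60208673  0.22677174]
```

servo_tool([
  [[-1,4,2],[0,0,8]],
  [[-2,8.5,4],[0,0,16]],
  [[-2,13,5],[0,0,24]],
  [[-0.5,17.5,6],[0,0,32]],
  [[1.5,22,7],[0,0,40]],
  [[4,26,7],[0,0,48]],
  [[6,30,7],[0,0,56]],
  [[8.5,34,7],[0,0,60.7]],
  [[11,38,7],[0,0,60.7]],
  [[14,42,7],[0,0,60.7]],
  [[17,46,7],[0,0,60.7]],
  [[19.5,50,7],[0,0,60.7]],
], grip=0.5)

```text
clock: 3.05
position: [0.3639, -0.1002, 0.2973]
ee_rot: [1.384, 1.084, -1.383]
force: [0.0, -1.2, -0.3]
width: 0.495
```

servo_tool([
  [[2,4.5,0],[0,0,0]],
  [[4,9,0],[0,0,0]],
  [[7,13,0],[0,0,0]],
  [[10,17,-1],[0,0,0]],
  [[13,21,-2],[0,0,0]],
  [[16,25,-3],[0,0,0]],
  [[18.6,28,-3],[0,0,0]],
  [[18.6,28,-3],[0,0,0]],
])

```text
clock: 3.85
position: [0.5513, 0.1851, 0.266]
ee_rot: [1.383, 1.091, -1.379]
force: [-0.4, 0.3, -0.4]
width: 0.499
```

```bash
python3 - <<'E'
from h import *
P=np.load("P.npy")
st=arm.observe(); print(st["clock"],st["position"],R.from_rotvec(st["ee_rot"]).as_matrix().round(3).tolist(),st["joints"].round(2) if hasattr(st["joints"],'round') else st["joints"])
p=arm.get_image("wrist"); print(p["position"])
for q in ["bolt_knob","cover_grip"]: print(q,[(x["at"],x["score"]) for x in arm.search_frame(p,q)])
f=cv2.resize(p["frame"],None,fx=1.5,fy=1.5)
L=[(-.165,.072,.086),(-.165,-.072,.086),(.155,-.072,.092),(.155,.072,.092),(-.165,.072,0),(.01,.108,.126),(.01,.108,.097),(-.057,.032,.125),(-.057,-.032,.125),(-.018,.164,.086),(.038,.164,.086)]
uv=proj(p,case2w(P,L));print(uv.round(0).tolist())
for u in uv: cv2.circle(f,tuple(int(v) for v in (u+.5)*1.5),3,(0,0,255),-1)
cv2.imwrite("pics/w1.png",f)
E
```

```text
3.85 [0.55134514 0.1850806  0.26601068] [[0.0, 0.973, -0.233], [0.003, -0.233, -0.972], [-1.0, -0.0, -0.003]] [ 0.14  0.45 -0.8   1.58  0.33  1.25 -0.95]
[0.56949408 0.26265147 0.42406515]
bolt_knob [([260.1, 121.5], 0.62)]
cover_grip [([182.6, 188.4], 0.75)]
[[109.0, 138.0], [124.0, 250.0], [374.0, 254.0], [390.0, 140.0], [137.0, 130.0], [263.0, 107.0], [262.0, 106.0], [199.0, 181.0], [201.0, 236.0], [236.0, 51.0], [289.0, 51.0]]
```

View pics/w1.png

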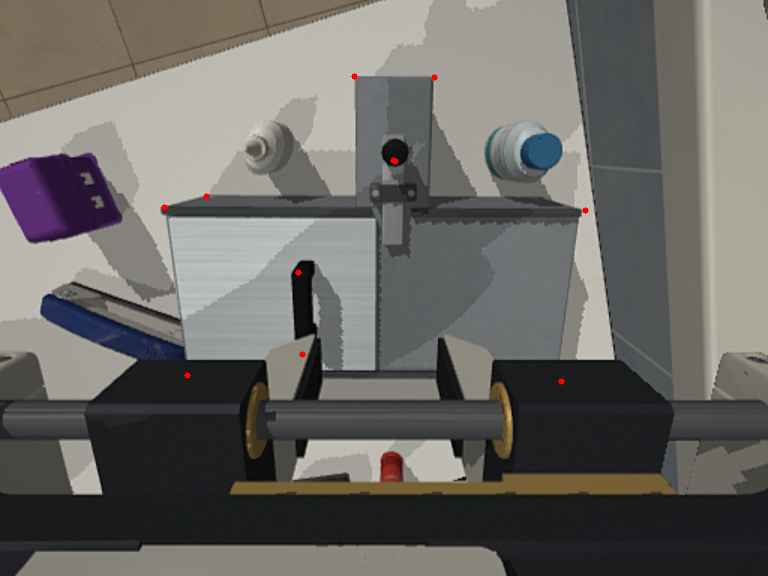

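```bash
python3 - <<'E'
from h import *
P=np.load("P.npy")
p=arm.get_image("wrist")
W=lambda x,y:(x/1.5-.33,y/1.5-.33)
obs=[(p,W(165,210),(-.165,.072,.09)),(p,W(580,209),(.155,.072,.092)),(p,W(357,77),(-.018,.164,.086)),(p,W(432,77),(.038,.164,.086)),(p,W(378,218),(-.0109,.062,.093)),(p,W(306,263),(-.057,.032,.125)),(p,W(395,149),(.01,.108,.126)),(p,W(393,193),(.010,.084,.1))]
def f(P,obs=obs): return np.concatenate([(proj(q,case2w(P,X))[0]-np.array(px)) for q,px,X in obs])
r=least_squares(f,P,loss='soft_l1');print(r.x.round(4));print(f(r.x).reshape(-1,2).round(1))
np.save("P2.npy",r.x)
for nm,px,z in (("knob",W(395,149),.126),("handleL",W(306,263),.125)):
    X=atz(p,px,z); c,s=np.cos(r.x[2]),np.sin(r.x[2]);d=X[:2]-r.x[:2]; print(nm,X.round(4),"case",(c*d[0]+s*d[1]).round(4),(-s*d[0]+c*d[1]).round(4))
t=arm.observe(); K=case2w(r.x,(.01,.108,.112))[0]; print(K, K-t["position"])
E
```

```text
[ 0.5423  0.1448 -0.2351]
[[-1.  -0.7]
 [ 4.7 -1.1]
 [-1.3 -0.8]
 [ 1.8 -1. ]
 [-7.5  2.6]
 [-3.2  5.8]
 [ 1.   7.2]
 [ 1.3  0.1]]
knob [0.5778 0.2544 0.126 ] case 0.009 0.1148
handleL [0.4994 0.1945 0.125 ] case -0.0532 0.0383
[0.57713517 0.24754024 0.112     ] [ 0.02753683  0.06862741 -0.15524394]
```

The wrist picture shows the knob top at (395,150) and the handle end at (306,263), both at 1.5× scale. Its knob position agrees with the scene/top fit within about 1 mm, so I'll grip the knob there.

servo_tool([
  [[1.3,3.5,0],[0,0,0]],
  [[2.6,6.9,-2],[0,0,0]],
  [[2.6,6.9,-6],[0,0,0]],
  [[2.6,6.9,-10],[0,0,0]],
  [[2.6,6.9,-14],[0,0,0]],
  [[2.6,6.9,-16],[0,0,0]],
  [[2.6,6.9,-16.8],[0,0,0]],
  [[2.6,6.9,-16.8],[0,0,0]],
])

```text
clock: 4.85
position: [0.5755, 0.2465, 0.0992]
ee_rot: [1.384, 1.082, -1.385]
force: [-0.3, 0.7, 1.2]
width: 0.504
```

servo_tool([
  [[0,0,0],[0,0,0]],
  [[0,0,0],[0,0,0]],
  [[0,0,0],[0,0,0]],
  [[0,0,0],[0,0,0]],
  [[0,0,0],[0,0,0]],
  [[0,0,0],[0,0,0]],
], grip=0, squeeze=25)

```text
clock: 5.45
position: [0.5766, 0.2467, 0.1]
ee_rot: [1.386, 1.081, -1.384]
force: [2.5, -0.3, 5.0]
width: 0.164
```

```bash
python3 - <<'E'
from h import *
st=arm.observe();print(st)
p=arm.get_image("wrist"); cv2.imwrite("pics/w2.png",p["frame"])
E
```

```text
{'clock': 5.45, 'joints': array([-0.03311058,  0.6701231 , -0.70955581,  1.66456294,  0.50666045,
        0.99707219, -1.15972765]), 'dq': array([-0.00054548, -0.00063783,  0.00157976, -0.00145099, -0.00219152,
        0.00091359, -0.00087669]), 'joint_efforts': array([-1.04804255e+00, -6.82031536e+01, -1.35111237e+01, -2.25896770e+01,
       -8.19438826e-01,  4.17475915e-01,  1.73671357e-02]), 'position': array([0.57655391, 0.24669836, 0.0999822 ]), 'ee_rot': array([ 1.38565513,  1.08131865, -1.38360397]), 'force': array([ 2.53046123, -0.27837484,  4.99913714]), 'ft_torque': array([-0.15439585, -0.68968622, -0.03474003]), 'width': 0.16402393729665304}
```

View pics/w2.png

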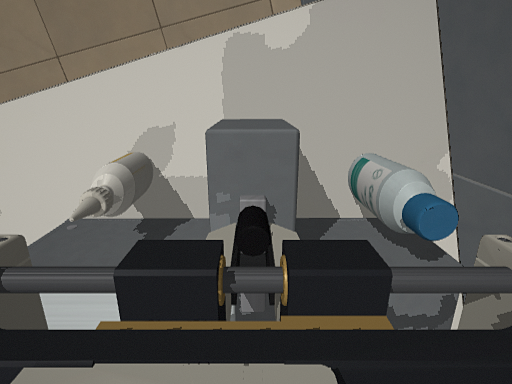

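servo_tool([
  [[0,0,0],[0,0,0]],
  [[0,0,0],[0,0,0]],
  [[0,0.5,0],[0,0,0]],
  [[0.1,0.8,-0.4],[0,0,0]],
  [[0.1,0.8,-0.4],[0,0,0]],
  [[0.1,0.8,-0.4],[0,0,0]],
], grip=0.45)

```text
clock: 6.1
position: [0.5772, 0.2548, 0.0955]
ee_rot: [1.385, 1.082, -1.384]
force: [-0.1, 0.4, -0.0]
width: 0.446
```

servo_tool([
  [[0,0,0],[0,0,0]],
  [[0,0,0],[0,0,0]],
  [[0,0,0],[0,0,0]],
  [[0,0,0],[0,0,0]],
  [[0,0,0],[0,0,0]],
], grip=0, squeeze=30)

```text
clock: 6.6
position: [0.5784, 0.2543, 0.0956]
ee_rot: [1.386, 1.08, -1.383]
force: [5.3, 0.9, -2.3]
width: 0.189
```

servo_tool([
  [[0.15,0.6,0],[0,0,0]],
  [[0.3,1.2,0],[0,0,0]],
  [[0.45,1.8,0],[0,0,0]],
  [[0.6,2.4,0],[0,0,0]],
  [[0.75,3.0,0],[0,0,0]],
  [[0.85,3.4,0],[0,0,0]],
  [[0.9,3.7,0],[0,0,0]],
  [[0.9,3.7,0],[0,0,0]],
  [[0.9,3.7,0],[0,0,0]],
])

```text
clock: 7.5
position: [0.586, 0.2847, 0.0951]
ee_rot: [1.378, 1.072, -1.393]
force: [-9.2, -23.5, 16.9]
width: 0.191
```

servo_tool([
  [[0,0,0],[0,0,0]],
  [[0,0,0],[0,0,0]],
  [[0,0,0],[0,0,0]],
  [[0,0,4],[0,0,0]],
  [[-1,-4,8],[0,0,0]],
  [[-2,-8,13],[0,0,0]],
  [[-3.3,-11,17],[0,0,0]],
  [[-3.3,-11,17],[0,0,0]],
], grip=0.5)

```text
clock: 8.3
position: [0.5536, 0.1739, 0.2686]
ee_rot: [1.381, 1.07, -1.39]
force: [0.0, 0.5, 0.2]
width: 0.501
```

```bash
cat >> h.py <<'E'
def w2case(P,X):
    c,s=np.cos(P[2]),np.sin(P[2]);d=np.asarray(X)[:2]-P[:2]; return np.round([c*d[0]+s*d[1],-s*d[0]+c*d[1]],4)
E
python3 - <<'E'
from h import *
st=arm.observe();print(st["position"],st["force"])
p=arm.get_image("wrist"); cv2.imwrite("pics/w3.png",cv2.resize(p["frame"],None,fx=1.5,fy=1.5))
for q in ["bolt_knob","cover_grip"]: print(q,[(x["at"],x["score"]) for x in arm.search_frame(p,q)])
E
```

```text
[0.55357858 0.17393822 0.2685653 ] [0.02841727 0.45799706 0.17953152]
bolt_knob [([254.9, 79.0], 0.91)]
cover_grip [([177.9, 183.9], 0.61)]
```

View pics/w3.png

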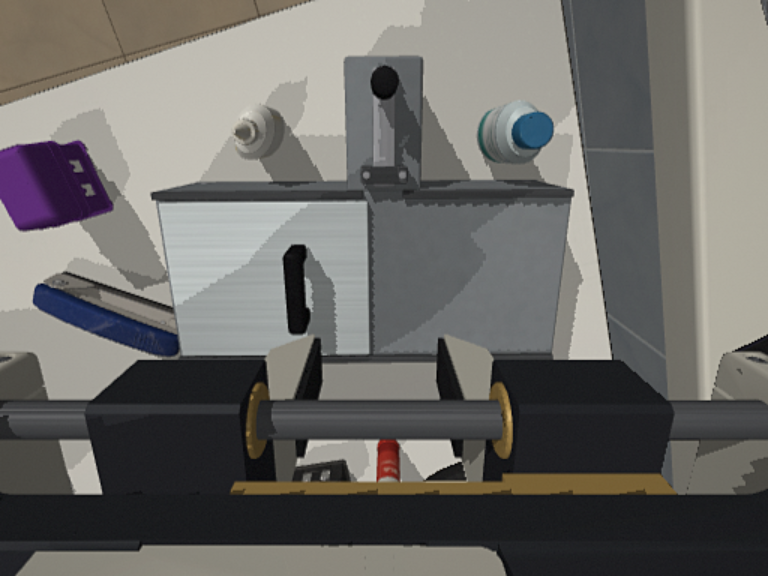

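```bash
python3 - <<'E'
from h import *
P=np.load("P.npy");P2=np.load("P2.npy")
p=arm.get_image("wrist")
W=lambda x,y:(x/1.5-.33,y/1.5-.33)
for nm,px,z in (("knob",W(384,78),.126),("h1",W(298,249),.125),("h2",W(297,330),.125),("plate edge",W(369,203),.093),("cornerL",W(153,195),.089),("cornerR",W(573,193),.089),("plateLfar",W(159,203),.093)):
    X=atz(p,px,z);print(nm,X.round(4),w2case(P,X),w2case(P2,X))
E
```

```text
knob [0.5858 0.2904 0.126 ] [0.0094 0.1461] [0.0084 0.1517]
h1 [0.5016 0.1998 0.125 ] [-0.0508  0.038 ] [-0.0523  0.0439]
h2 [0.4825 0.1413 0.125 ] [-0.0554 -0.0233] [-0.0573 -0.0173]
plate edge [0.5559 0.2145 0.093 ] [-0.0016  0.0652] [-0.003   0.0709]
cornerL [0.4002 0.2594 0.089 ] [-0.1635  0.0718] [-0.1649  0.0783]
cornerR [0.7062 0.1836 0.089 ] [0.1518 0.071 ] [0.1504 0.0759]
plateLfar [0.4042 0.2528 0.093 ] [-0.158   0.0664] [-0.1594  0.0728]
```

The bolt is drawn: its knob is at case y ≈ 0.146, about 37 mm from where it started. Next is the cover handle.

servo_tool([
  [[-3.2,-0.4,-2],[0,0,0]],
  [[-6.4,-0.7,-4],[0,0,0]],
  [[-6.4,-0.7,-8],[0,0,0]],
  [[-6.4,-0.7,-12],[0,0,0]],
  [[-6.4,-0.7,-15],[0,0,0]],
  [[-6.4,-0.7,-16],[0,0,0]],
  [[-6.4,-0.7,-16.8],[0,0,0]],
  [[-6.4,-0.7,-16.8],[0,0,0]],
  [[-6.4,-0.7,-16.8],[0,0,0]],
])

```text
clock: 9.4
position: [0.4898, 0.1692, 0.0981]
ee_rot: [1.38, 1.072, -1.39]
force: [-0.4, 0.1, 0.6]
width: 0.501
```

servo_tool([
  [[0,0,0],[0,0,0]],
  [[0,0,0],[0,0,0]],
  [[0,0,0],[0,0,0]],
  [[0,0,0],[0,0,0]],
  [[0,0,0],[0,0,0]],
], grip=0)

```text
clock: 9.9
position: [0.4899, 0.1692, 0.0984]
ee_rot: [1.38, 1.072, -1.39]
force: [-1.0, -0.7, 1.7]
width: 0.147
```

servo_tool([
  [[1.5,-0.36,0],[0,0,0]],
  [[3,-0.72,0],[0,0,0]],
  [[4.5,-1.09,0],[0,0,0]],
  [[6,-1.45,0],[0,0,0]],
  [[7.5,-1.82,0],[0,0,0]],
  [[9,-2.18,0],[0,0,0]],
  [[10.5,-2.55,0],[0,0,0]],
  [[12,-2.92,0],[0,0,0]],
  [[13.2,-3.2,0],[0,0,0]],
  [[13.8,-3.35,0],[0,0,0]],
  [[14.2,-3.45,0],[0,0,0]],
  [[14.2,-3.45,0],[0,0,0]],
])

```text
clock: 11.1
position: [0.6297, 0.1349, 0.0983]
ee_rot: [1.376, 1.074, -1.393]
force: [-9.2, -2.7, 10.1]
width: 0.148
```

servo_tool([
  [[0.4,-0.1,0],[0,0,0]],
  [[0.6,-0.15,0],[0,0,0]],
  [[0.6,-0.15,0],[0,0,0]],
])

```text
clock: 11.4
position: [0.6296, 0.1349, 0.0982]
ee_rot: [1.367, 1.081, -1.4]
force: [-24.0, -1.3, 18.1]
width: 0.148
```

servo_tool([
  [[-0.3,0,0],[0,0,0]],
  [[-0.3,0.1,0],[0,0,0]],
  [[-0.3,0.1,0],[0,0,0]],
  [[-0.3,0.1,4.5],[0,0,0]],
  [[-0.3,0.1,9],[0,0,0]],
  [[-0.3,0.1,13],[0,0,0]],
  [[-0.3,0.1,15],[0,0,0]],
], grip=0.5)

```text
clock: 12.1
position: [0.6282, 0.1365, 0.2522]
ee_rot: [1.372, 1.079, -1.396]
force: [0.5, 0.7, -0.0]
width: 0.502
```

```bash
python3 - <<'E'
from h import *
st=arm.observe();print(st["clock"],st["position"],st["joints"].round(2));r=R.from_rotvec(st["ee_rot"]);print(r.as_matrix().round(3).tolist())
for az in (-90,-94,-86):
    y=np.array([np.cos(np.radians(az)),np.sin(np.radians(az)),0]);x=np.array([0,0,-1.])
    print(az,np.degrees((R.from_matrix(np.c_[x,y,np.cross(x,y)])*r.inv()).as_rotvec()).round(1))
t=arm.get_image("top");s=arm.get_image("scene")
cv2.imwrite("pics/t2.png",cv2.resize(t["frame"][90:290,120:390],None,fx=2.9,fy=2.9,interpolation=cv2.INTER_CUBIC))
cv2.imwrite("pics/s2.png",cv2.resize(s["frame"][100:330,80:370],None,fx=2.5,fy=2.5,interpolation=cv2.INTER_CUBIC))
E
```

```text
12.1 [0.62821957 0.13648057 0.25224397] [ 0.16  0.56 -0.75  1.43  0.39  1.31 -0.86]
[[-0.007, 0.971, -0.239], [-0.013, -0.239, -0.971], [-1.0, -0.004, 0.014]]
-90 [  0.3  -0.8 -76.1]
-94 [  0.3  -0.8 -80.1]
-86 [  0.4  -0.8 -72.1]
```

View pics/s2.png

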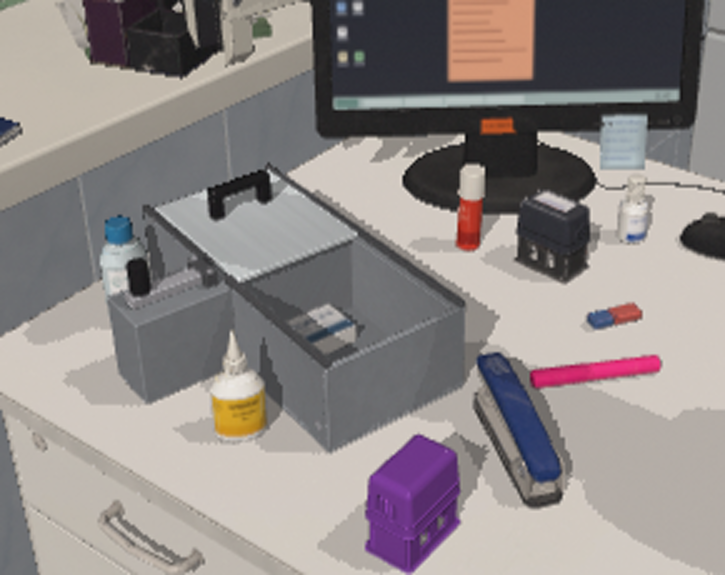

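View pics/t2.png

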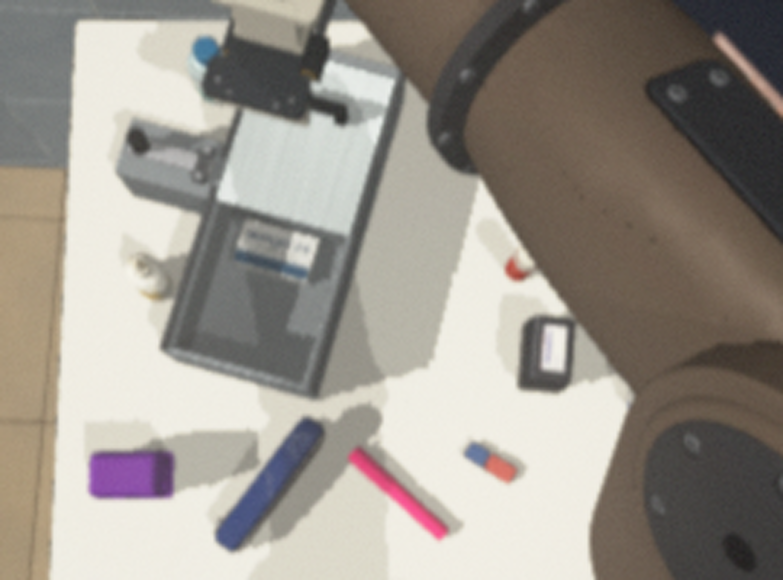

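```bash
python3 - <<'E'
from h import *
s=arm.get_image("scene");print(proj(s,[.628,.136,.25]),arm.observe()["clock"]); cv2.imwrite("pics/s3.png",s["frame"])
E
```

```text
[[169.49397882 122.90340891]] 12.25
```

View pics/s3.png

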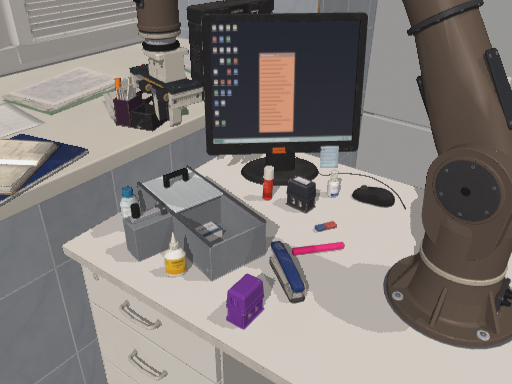

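servo_tool([
  [[-2.5,-0.5,1],[0,0,-7.5]],
  [[-5.5,-1.5,2],[0,0,-15]],
  [[-9,-3.5,2],[0,0,-22.5]],
  [[-12.5,-6,2],[0,-0.3,-30]],
  [[-16,-9,2],[0,-0.3,-37.5]],
  [[-19,-12,2],[0,-0.4,-45]],
  [[-22,-15,2],[0,-0.5,-52.5]],
  [[-24.5,-18,2],[0,-0.5,-60]],
  [[-26,-20.5,1],[0,-0.6,-67.5]],
  [[-26.8,-22.6,0],[0,-0.8,-76]],
  [[-26.8,-22.6,0],[0,-0.8,-76]],
  [[-26.8,-22.6,0],[0,-0.8,-76]],
], grip=0.8)

```text
clock: 13.45
position: [0.3592, -0.0902, 0.2487]
ee_rot: [2.212, 0.001, -2.227]
force: [0.2, 0.3, 0.8]
width: 0.797
```

```bash
python3 - <<'E'
from h import *
Q=np.load("Q.npy")
st=arm.observe();print(st["clock"],st["position"],st["joints"].round(2));r=R.from_rotvec(st["ee_rot"]);print(r.as_matrix().round(3).tolist())
p=arm.get_image("wrist")
for k in arm.trace(p,"stamp_mid")[:2]: 
    print(k["at"],k["score"],k["pixels"].sum()); 
    if k["score"]>.4 : np.save("stamp_w.npy",k["pixels"])
f=cv2.resize(p["frame"],None,fx=1.5,fy=1.5)
for u in proj(p,stamppts(Q)): cv2.circle(f,tuple(int(v) for v in (u+.5)*1.5),2,(0,255,0),-1)
cv2.imwrite("pics/w4.png",f)
E
```

```text
13.45 [ 0.35916293 -0.0902125   0.24867839] [ 0.61  0.03 -0.51  2.06  0.02  1.06 -1.48]
[[-0.007, 0.003, -1.0], [-0.002, -1.0, -0.003], [-1.0, 0.002, 0.007]]
[259.8, 116.1] 0.76 2089
[7.2, 205.2] 0.62 601
```

View pics/w4.png

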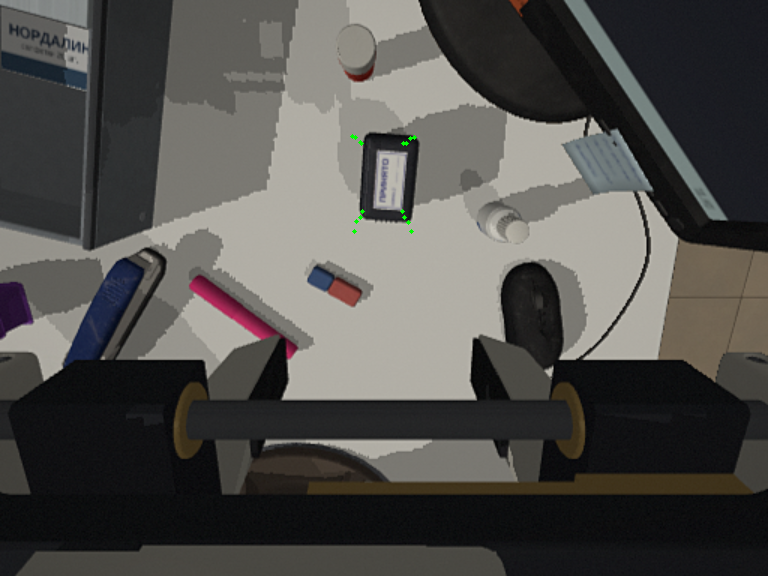

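```bash
python3 - <<'E'
from h import *
p=arm.get_image("wrist")
W=lambda x,y:(x/1.5-.33,y/1.5-.33)
C=np.array([atz(p,W(*c),.075) for c in [(364,133),(419,136),(412,221),(361,219)]]);print(C.round(4),C.mean(0))
for a,b in((0,1),(1,2),(2,3),(3,0)): d=C[b]-C[a];print(np.hypot(*d[:2]).round(4),np.degrees(np.arctan2(d[1],d[0])).round(1))
P=np.load("P.npy");
u=proj(p,case2w(P,[(-.165,-.072,.089)]));print("case corner",u*1.5)
E
```

```text
[[ 0.4488 -0.0786  0.075 ]
 [ 0.4469 -0.118   0.075 ]
 [ 0.3858 -0.1147  0.075 ]
 [ 0.3872 -0.076   0.075 ]] [ 0.41718569 -0.0968132   0.075     ]
0.0394 -92.7
0.0612 176.9
0.0387 88.0
0.0617 -2.4
case corner [[ 95.59186462 250.82814134]]
```

```bash
python3 - <<'E'
from h import *
p=arm.get_image("wrist")
W=lambda x,y:(x/1.5-.33,y/1.5-.33)
for z in (.07,.15):
  for c in [(530,0),(690,235),(612,160)]: print(z,c,atz(p,W(*c),z).round(3))
E
```

```text
0.07 (530, 0) [ 0.534 -0.19   0.07 ]
0.07 (690, 235) [ 0.375 -0.332  0.07 ]
0.07 (612, 160) [ 0.431 -0.262  0.07 ]
0.15 (530, 0) [ 0.512 -0.166  0.15 ]
0.15 (690, 235) [ 0.391 -0.274  0.15 ]
0.15 (612, 160) [ 0.434 -0.221  0.15 ]
```

servo_tool([
  [[2.8,-0.3,-2],[0,0,-2.5]],
  [[5.5,-0.6,-5],[0,0,-2.5]],
  [[5.5,-0.6,-9],[0,0,-2.5]],
  [[5.5,-0.6,-13],[0,0,-2.5]],
  [[5.5,-0.6,-16],[0,0,-2.5]],
  [[5.5,-0.6,-19],[0,0,-2.5]],
  [[5.5,-0.6,-21],[0,0,-2.5]],
  [[5.5,-0.6,-21],[0,0,-2.5]],
  [[5.5,-0.6,-21],[0,0,-2.5]],
])

```text
clock: 14.55
position: [0.4156, -0.0946, 0.0397]
ee_rot: [-2.197, 0.042, 2.21]
force: [-0.1, -0.2, 0.4]
width: 0.802
```

```bash
python3 - <<'E'
from h import *
st=arm.observe();print(st["clock"],st["position"],st["force"])
p=arm.get_image("wrist");cv2.imwrite("pics/w5.png",p["frame"])
E
```

```text
14.55 [ 0.41558311 -0.09459934  0.03974632] [-0.11462345 -0.20786973  0.36444451]
```

View pics/w5.png

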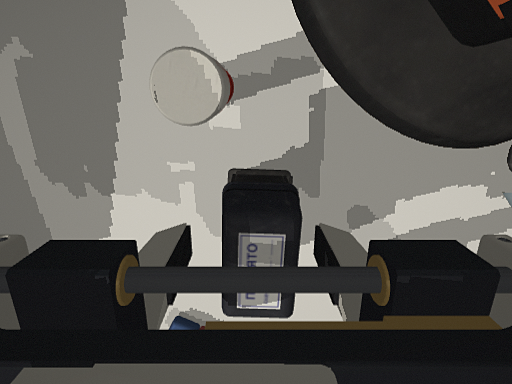

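The stamp sits between the open fingers at about (262,245), roughly centred, so I'll close on it.

servo_tool([
  [[0,0,0],[0,0,0]],
  [[0,0,0],[0,0,0]],
  [[0,0,0],[0,0,0]],
  [[0,0,0],[0,0,0]],
  [[0,0,0],[0,0,0]],
], grip=0, squeeze=20)

```text
clock: 15.1
position: [0.4162, -0.0951, 0.0406]
ee_rot: [-2.199, 0.044, 2.208]
force: [-1.7, -0.5, 4.4]
width: 0.457
```

servo_tool([
  [[0,0,2],[0,0,0]],
  [[0,0,6],[0,0,0]],
  [[0,0,10],[0,0,0]],
  [[0,0,14],[0,0,0]],
  [[0,0,18],[0,0,0]],
  [[0,0,18],[0,0,0]],
])

```text
clock: 15.7
position: [0.419, -0.0952, 0.2252]
ee_rot: [-2.209, 0.046, 2.199]
force: [0.3, 0.1, -0.3]
width: 0.456
```

```bash
python3 - <<'E'
from h import *
P=np.load("P.npy")
st=arm.observe();print(st["clock"],st["position"],st["force"],st["width"]*92);r=R.from_rotvec(st["ee_rot"]);print(r.as_matrix().round(3).tolist())
T=case2w(P,[(-.109,0,.05)])[0];print("target",T,(T-st["position"]).round(4))
az=-90+np.degrees(P[2]);y=np.array([np.cos(np.radians(az)),np.sin(np.radians(az)),0]);x=np.array([0,0,-1.])
print(np.degrees((R.from_matrix(np.c_[x,y,np.cross(x,y)])*r.inv()).as_rotvec()).round(1))
p=arm.get_image("wrist");cv2.imwrite("pics/w6.png",p["frame"])
E
```

```text
15.7 [ 0.41898968 -0.09515498  0.22517354] [ 0.31228361  0.14907168 -0.29669218] 41.932510695879465
[[0.004, -0.038, -0.999], [-0.004, -0.999, 0.038], [-1.0, 0.004, -0.005]]
target [0.43602748 0.1766716  0.05      ] [ 0.017   0.2718 -0.1752]
[  0.3   0.2 -11.6]
```

View pics/w6.png

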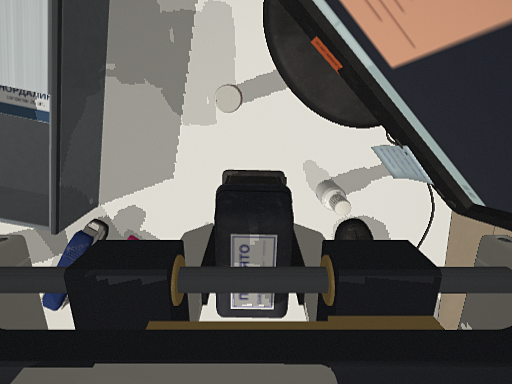

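servo_tool([
  [[0,4,1],[0,0,-1.5]],
  [[0,8,1],[0,0,-3]],
  [[0,12,1],[0,0,-5]],
  [[0.5,16,1],[0,0,-7]],
  [[1,20,1],[0,0,-9]],
  [[1.5,24,0.5],[0,0,-11]],
  [[1.7,27.2,0],[0.3,0.2,-11.6]],
  [[1.7,27.2,0],[0.3,0.2,-11.6]],
  [[1.7,27.2,0],[0.3,0.2,-11.6]],
])

```text
clock: 16.65
position: [0.4337, 0.1767, 0.2211]
ee_rot: [-2.089, 0.251, 2.101]
force: [-0.3, 0.0, -1.3]
width: 0.457
```

```bash
python3 - <<'E'
from h import *
P=np.load("P.npy")
st=arm.observe();print(st["clock"],st["position"],st["force"],st["width"]*92);r=R.from_rotvec(st["ee_rot"]);print(r.as_matrix().round(3).tolist())
print(w2case(P,st["position"]))
L=[(-.159,.06,.086),(-.159,-.06,.086),(-.011,.06,.086),(-.011,-.06,.086),(-.159,.06,.006),(-.159,-.06,.006)]
for n in ("wrist","top","scene"):
    p=arm.get_image(n);f=cv2.resize(p["frame"],None,fx=1.5,fy=1.5)
    for u in proj(p,case2w(P,L)): cv2.circle(f,tuple(int(v) for v in (u+.5)*1.5),2,(0,0,255),-1)
    cv2.imwrite(f"pics/{n}7.png",f)
E
```

```text
16.65 [0.43365613 0.17670922 0.22108942] [-0.29536588  0.04617338 -1.3210105 ] 42.077533379805246
[[-0.006, -0.236, -0.972], [0.001, -0.972, 0.236], [-1.0, 0.0, 0.006]]
[-0.1113 -0.0005]
```

View pics/wrist7.png

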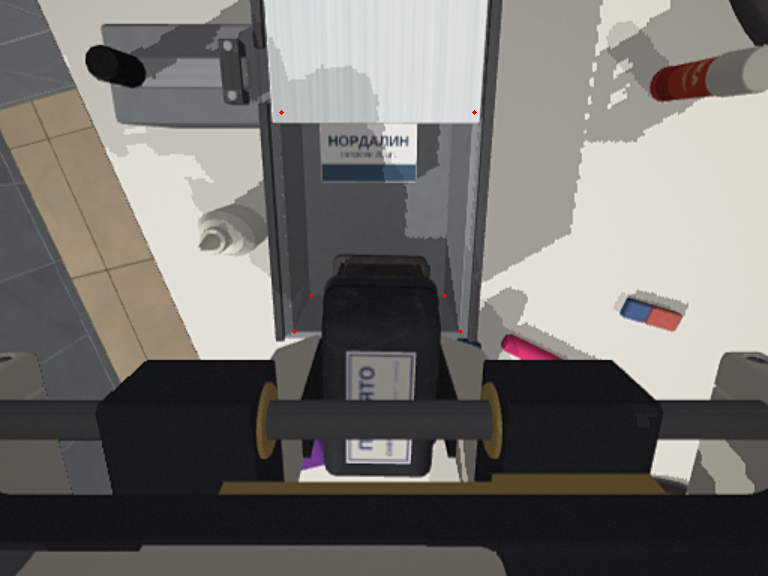

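View pics/scene7.png

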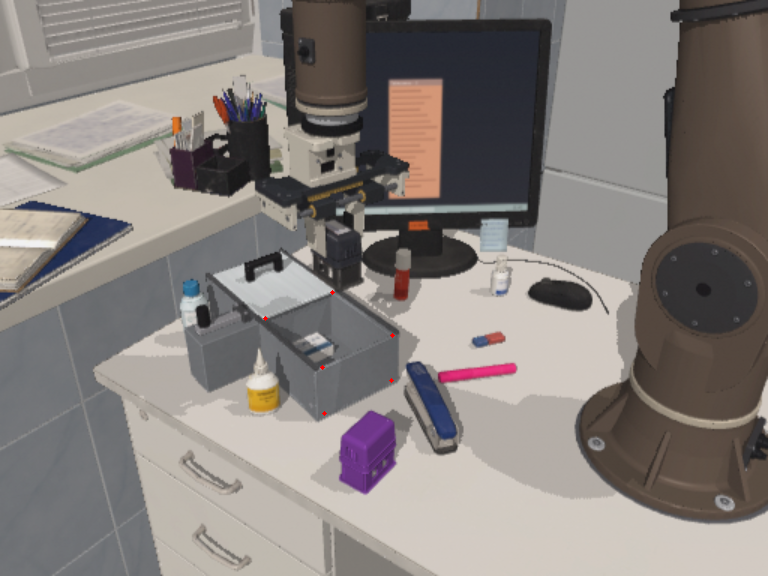

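servo_tool([
  [[0.2,0,-3],[0,0,0]],
  [[0.2,0,-6],[0,0,0]],
  [[0.2,0,-9],[0,0,0]],
  [[0.2,0,-12],[0,0,0]],
  [[0.2,0,-14.5],[0,0,0]],
  [[0.2,0,-16.5],[0,0,0]],
  [[0.2,0,-16.5],[0,0,0]],
])

```text
clock: 17.5
position: [0.4352, 0.1732, 0.0551]
ee_rot: [-2.086, 0.259, 2.1]
force: [-0.1, -0.3, -0.8]
width: 0.457
```

servo_tool([
  [[0,0.2,-0.4],[0,0,0]],
  [[0,0.3,-0.7],[0,0,0]],
  [[0,0.3,-0.8],[0,0,0]],
  [[0,0.3,-0.8],[0,0,0]],
])

```text
clock: 17.9
position: [0.4355, 0.1763, 0.0476]
ee_rot: [-2.086, 0.259, 2.099]
force: [-1.1, 0.2, -1.4]
width: 0.462
```

servo_tool([
  [[0,0,-0.1],[0,0,0]],
  [[0,0,-0.15],[0,0,0]],
  [[0,0,-0.15],[0,0,0]],
])

```text
clock: 18.2
position: [0.4358, 0.1764, 0.0466]
ee_rot: [-2.087, 0.258, 2.098]
force: [-1.2, -0.5, 5.8]
width: 0.456
```

servo_tool([
  [[0,0,0],[0,0,0]],
  [[0,0,0],[0,0,0]],
  [[0,0,0],[0,0,0]],
  [[0,0,0],[0,0,0]],
], grip=0.63)

```text
clock: 18.6
position: [0.4358, 0.1764, 0.0466]
ee_rot: [-2.087, 0.258, 2.098]
force: [-0.1, 0.5, -0.3]
width: 0.627
```

servo_tool([
  [[0,0,1],[0,0,0]],
  [[0,0,4],[0,0,0]],
  [[0,0,8],[0,0,0]],
  [[0,0,12],[0,0,0]],
  [[-1,-0.2,16],[0,0,0]],
  [[-3,-0.2,20],[0,0,0]],
  [[-5,-0.2,21],[0,0,0]],
  [[-5,-0.2,21],[0,0,0]],
])

```text
clock: 19.4
position: [0.3845, 0.1753, 0.2591]
ee_rot: [-2.092, 0.256, 2.095]
force: [0.5, 0.3, 0.7]
width: 0.628
```

```bash
python3 - <<'E'
from h import *
P=np.load("P.npy")
st=arm.observe();print(st["clock"],st["position"],st["force"],st["width"]*92);r=R.from_rotvec(st["ee_rot"]);print(r.as_matrix().round(3).tolist())
y=case2w([0,0,P[2]],(1,0,0))[0];x=np.array([0,0,-1.])
print(np.degrees((R.from_matrix(np.c_[x,y,np.cross(x,y)])*r.inv()).as_rotvec()).round(1))
for n in ("wrist","top","scene"):
    p=arm.get_image(n);f=cv2.resize(p["frame"],None,fx=1.5,fy=1.5)
    cv2.imwrite(f"pics/{n}8.png",f)
E
```

```text
19.4 [0.38447854 0.1752799  0.25914397] [0.47858913 0.25751771 0.66887793] 57.741593173369296
[[-0.002, -0.239, -0.971], [-0.001, -0.971, 0.239], [-1.0, 0.001, 0.001]]
[ 0.1 -0.  90.1]
```

View pics/wrist8.png

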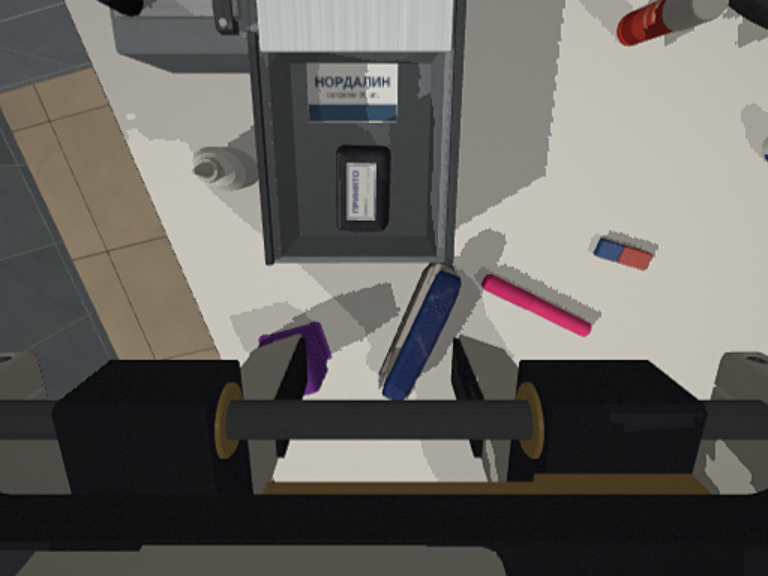

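View pics/scene8.png

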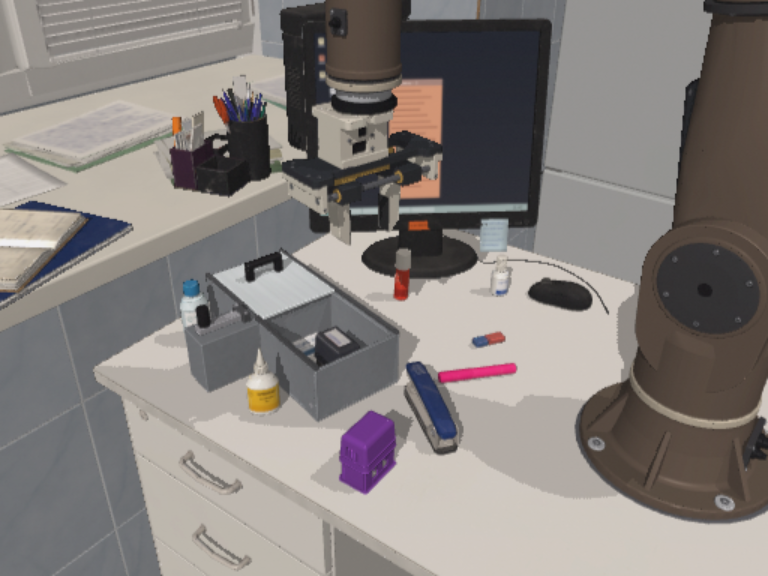

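The stamp stands upright at (362,190), clear of the carton at (352,95). Next I'll go back to the handle.

servo_tool([
  [[2,0,0],[0,0,8]],
  [[4,-0.5,0],[0,0,16]],
  [[6.5,-1,0],[0,0,24]],
  [[9,-1.5,0],[0,0,32]],
  [[11.5,-2,0],[0,0,40]],
  [[14,-2.5,0],[0,0,48]],
  [[16.5,-3,0],[0,0,56]],
  [[19,-3.3,0],[0,0,64]],
  [[21.5,-3.6,0],[0,0,72]],
  [[23.5,-4,0],[0,0,80]],
  [[24.5,-4,0],[0,0,88]],
  [[24.5,-4,0],[0,0,90]],
], grip=0.5)

```text
clock: 20.75
position: [0.6326, 0.1328, 0.2537]
ee_rot: [1.38, 1.082, -1.388]
force: [-0.6, 0.4, 1.1]
width: 0.503
```

servo_tool([
  [[0,0,0],[0,0,0]],
])

```text
clock: 20.85
position: [0.6328, 0.1327, 0.2519]
ee_rot: [1.379, 1.085, -1.389]
force: [-0.1, 0.5, -0.1]
width: 0.5
```

servo_tool([
  [[-0.4,0.3,-4],[0,0,0]],
  [[-0.4,0.3,-8],[0,0,0]],
  [[-0.4,0.3,-12],[0,0,0]],
  [[-0.4,0.3,-14],[0,0,0]],
  [[-0.4,0.3,-15.2],[0,0,0]],
  [[-0.4,0.3,-15.2],[0,0,0]],
  [[-0.4,0.3,-15.2],[0,0,0]],
])

```text
clock: 21.55
position: [0.6294, 0.1361, 0.1006]
ee_rot: [1.38, 1.084, -1.389]
force: [0.1, 0.7, 0.8]
width: 0.498
```

servo_tool([
  [[0,0,0],[0,0,0]],
  [[0,0,0],[0,0,0]],
  [[0,0,0],[0,0,0]],
  [[0,0,0],[0,0,0]],
  [[0,0,0],[0,0,0]],
], grip=0, squeeze=30)

```text
clock: 22.05
position: [0.6293, 0.1362, 0.1009]
ee_rot: [1.38, 1.084, -1.389]
force: [-2.2, -0.8, 2.8]
width: 0.148
```

servo_tool([
  [[-1.5,0.36,0],[0,0,0]],
  [[-3,0.72,0],[0,0,0]],
  [[-4.5,1.09,0],[0,0,0]],
  [[-6,1.45,0],[0,0,0]],
  [[-7.5,1.82,0],[0,0,0]],
  [[-9,2.18,0],[0,0,0]],
  [[-10.5,2.55,0],[0,0,0]],
  [[-12,2.92,0],[0,0,0]],
  [[-13.2,3.2,0],[0,0,0]],
  [[-13.8,3.35,0],[0,0,0]],
  [[-14.2,3.45,0],[0,0,0]],
  [[-14.2,3.45,0],[0,0,0]],
])

```text
clock: 23.25
position: [0.4889, 0.1705, 0.101]
ee_rot: [1.382, 1.083, -1.387]
force: [7.8, 2.5, -10.1]
width: 0.149
```

servo_tool([
  [[-0.3,0.08,0],[0,0,0]],
  [[-0.6,0.15,0],[0,0,0]],
  [[-0.6,0.15,0],[0,0,0]],
])

```text
clock: 23.55
position: [0.4889, 0.1706, 0.1011]
ee_rot: [1.39, 1.077, -1.382]
force: [23.5, -0.4, -21.4]
width: 0.153
```

servo_tool([
  [[0.2,0,0],[0,0,0]],
  [[0.2,0,0],[0,0,0]],
  [[0.2,0,0],[0,0,0]],
  [[0.2,0,4],[0,0,0]],
  [[0.2,0,8],[0,0,0]],
  [[2,2.5,10],[0,0,0]],
  [[5,6,10],[0,0,0]],
  [[7.5,9,10],[0,0,0]],
  [[9.6,11.6,10],[0,0,0]],
  [[9.6,11.6,10],[0,0,0]],
], grip=0.5)

```text
clock: 24.55
position: [0.5853, 0.2908, 0.2007]
ee_rot: [1.39, 1.081, -1.38]
force: [-0.7, 0.1, -0.2]
width: 0.498
```

```bash
python3 - <<'E'
from h import *
P=np.load("P.npy")
st=arm.observe();print(st["clock"],st["position"],st["force"],st["width"]*92);r=R.from_rotvec(st["ee_rot"])
y=case2w([0,0,P[2]],(1,0,0))[0];x=np.array([0,0,-1.])
print(np.degrees((R.from_matrix(np.c_[x,y,np.cross(x,y)])*r.inv()).as_rotvec()).round(1))
p=arm.get_image("scene");f=cv2.resize(p["frame"][120:330,80:370],None,fx=2.6,fy=2.6,interpolation=cv2.INTER_CUBIC);cv2.imwrite("pics/s9.png",f)
p=arm.get_image("wrist");cv2.imwrite("pics/w9.png",p["frame"])
E
```

```text
24.55 [0.58526385 0.2907953  0.20068314] [-0.67962053  0.10894798 -0.22699889] 45.773577783165415
[-0.1  0.4  0.1]
```

View pics/s9.png

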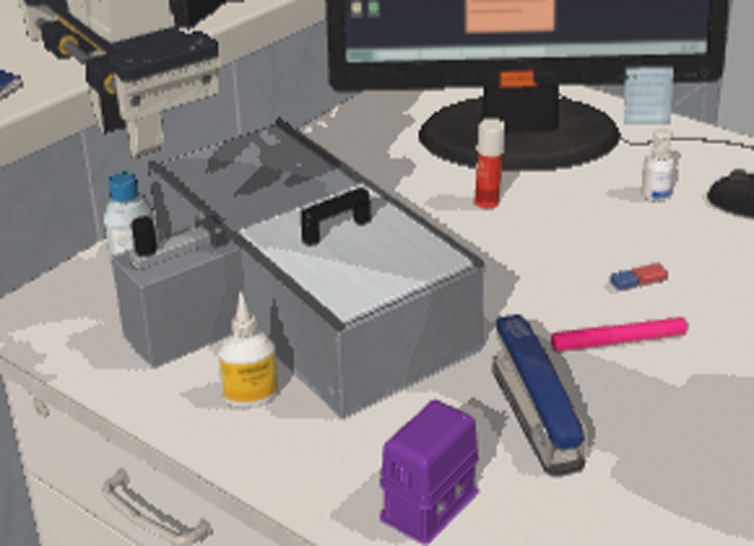

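View pics/w9.png

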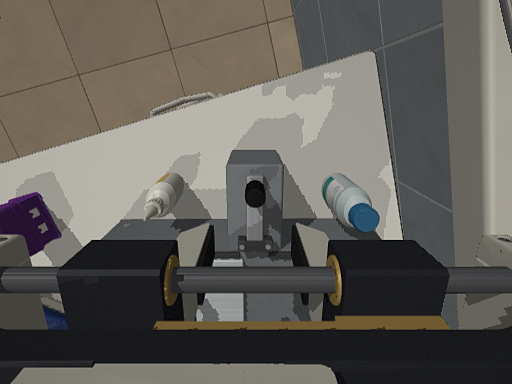

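servo_tool([
  [[0.1,-0.2,-4],[0,0,0]],
  [[0.1,-0.2,-7],[0,0,0]],
  [[0.1,-0.2,-9.5],[0,0,0]],
  [[0.1,-0.2,-10.4],[0,0,0]],
  [[0.1,-0.2,-10.4],[0,0,0]],
  [[0.1,-0.2,-10.4],[0,0,0]],
])

```text
clock: 25.25
position: [0.5853, 0.2856, 0.0981]
ee_rot: [1.39, 1.078, -1.381]
force: [0.7, -0.0, 0.6]
width: 0.501
```

servo_tool([
  [[0,0,0],[0,0,0]],
  [[0,0,0],[0,0,0]],
  [[0,0,0],[0,0,0]],
  [[0,0,0],[0,0,0]],
  [[0,0,0],[0,0,0]],
], grip=0)

```text
clock: 25.75
position: [0.5862, 0.2855, 0.0985]
ee_rot: [1.391, 1.077, -1.38]
force: [1.8, -0.9, 1.8]
width: 0.189
```

Gripped centred (17.4 mm). Now pushing it home, along (-0.237, -0.97).

servo_tool([
  [[-0.15,-0.6,0],[0,0,0]],
  [[-0.3,-1.2,0],[0,0,0]],
  [[-0.45,-1.8,0],[0,0,0]],
  [[-0.6,-2.4,0],[0,0,0]],
  [[-0.75,-3.0,0],[0,0,0]],
  [[-0.85,-3.4,0],[0,0,0]],
  [[-0.9,-3.7,0],[0,0,0]],
  [[-0.9,-3.7,0],[0,0,0]],
  [[-0.9,-3.7,0],[0,0,0]],
])

```text
clock: 26.65
position: [0.5777, 0.2513, 0.0988]
ee_rot: [1.395, 1.081, -1.376]
force: [6.9, 9.6, -7.8]
width: 0.186
```

servo_tool([
  [[-0.1,-0.3,0],[0,0,0]],
  [[-0.15,-0.6,0],[0,0,0]],
  [[-0.15,-0.6,0],[0,0,0]],
])

```text
clock: 26.95
position: [0.5776, 0.2511, 0.0991]
ee_rot: [1.403, 1.089, -1.367]
force: [13.2, 20.0, -18.5]
width: 0.192
```

At the stop. Releasing and backing off.

servo_tool([
  [[0,0,0],[0,0,0]],
  [[0,0,0],[0,0,0]],
  [[0,0,0],[0,0,0]],
  [[0,0,4],[0,0,0]],
  [[0,0,8],[0,0,0]],
  [[-1,-3,13],[0,0,0]],
  [[-2.4,-7,17],[0,0,0]],
  [[-2.4,-7,17],[0,0,0]],
  [[-2.4,-7,17],[0,0,0]],
], grip=0.5)

```text
clock: 27.85
position: [0.5541, 0.1791, 0.2708]
ee_rot: [1.406, 1.084, -1.367]
force: [-0.6, -0.4, -0.2]
width: 0.5
```

```bash
python3 - <<'E'
from h import *
st=arm.observe();print(st["clock"],st["position"],st["force"],np.abs(st["dq"]).max())
p=arm.get_image("wrist");cv2.imwrite("pics/w10.png",cv2.resize(p["frame"],None,fx=1.5,fy=1.5))
p=arm.get_image("scene");f=cv2.resize(p["frame"][120:330,80:370],None,fx=2.6,fy=2.6,interpolation=cv2.INTER_CUBIC);cv2.imwrite("pics/s10.png",f)
E
```

```text
27.85 [0.55410519 0.17909713 0.27078557] [-0.63947913 -0.44894782 -0.20410217] 0.05487649795351008
```

View pics/w10.png

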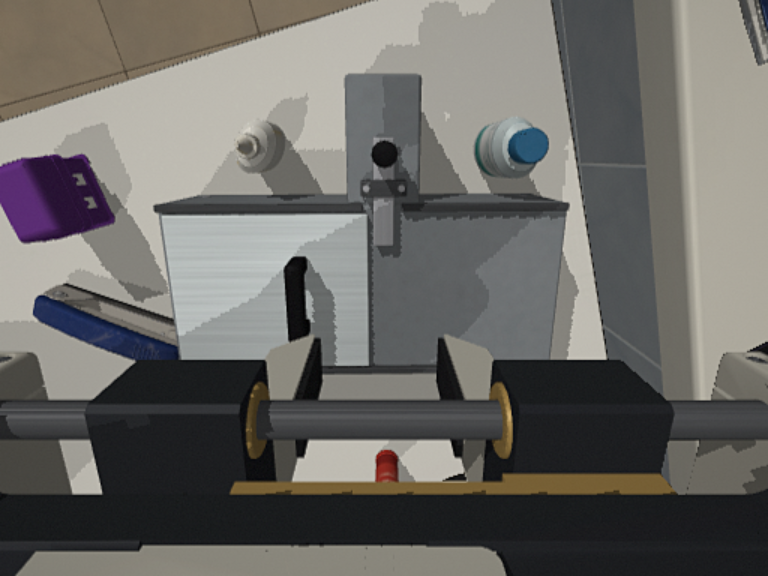

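View pics/s10.png

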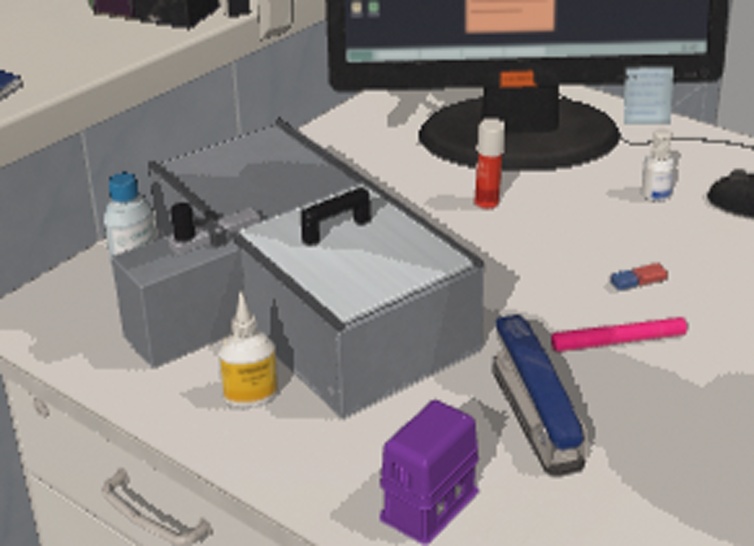

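```bash
python3 - <<'E'
from cell import arm
print(arm.sign_off())
E
```

```text
the job is handed in; nothing more can be done
None
```

The stamp is put away in the grey case, and the case is shut and locked again. I handed the job in after about 28 s of the 72 s allowed. `sign_off` gave no verdict.

**What I did, in order:**
- **Bolt back:** I drew it back until it hit its stop. The camera put the knob about 37 mm from where it started, against a 35 mm travel. My first grip on the knob was off-centre, so I opened the gripper, shifted and gripped again.
- **Cover open:** I slid it about 144 mm along the case, until it hit its stop.
- **Stamp in:** I stood it in the compartment beside the carton. The wrist picture showed it upright and clear of the carton.
- **Cover shut:** I slid it back about 145 mm, until it hit its stop.
- **Bolt home:** I pushed it in about 35 mm, until it hit its stop.

**Last checks:**
- **Final pictures:** they show the cover shut with the bolt tip across its edge. The bottles and the glue stick are still standing where they were, judged by eye.
- **Arm:** the gripper is open and clear of everything, with tool force close to zero. The highest tool force I read was about 32 N, while pressing against the stops.

**Disagreements:** the wrist camera and the two fixed cameras differed by 3–6 mm in places. The bolt also ended about 3 mm further in than where it started, so it was probably not fully home at first.

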